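Release the marble from the lidded hopper and ease the lid shut

ROBOT

A 6-joint arm with a two-finger parallel gripper is mounted at the origin on the work surface. World frame = base frame: x ahead of the robot, y to its left, z up, the work surface at z = 0. Lengths are in m, angles in rad, forces in N, time in s.
With the tool pointing down it reaches from about 0.325 to 1 m from the base axis. Payload 5.1 kg.
Tool frame: the origin (TCP) lies on the centre line of the jaws, within the pads' length; the fingertips stand 19 mm ahead of it and the grasp point (between the pads) is the TCP; z points along the fingers, y is the line along which they close (so a half turn about z gives the same grasp; the last joint's range is limited). The gripper opens to 85 mm and grips with 20 to 120 N. Pads are 22 mm wide; open, the fingers measure 114 mm over their backs; the gripper's body (76 mm by 85 mm) begins 54 mm behind the grasp point. The pads swing forward as they close: fully open they stand 13 mm farther back than shut.
Start: joints at [-1.238, 0.124, 1.65, -0, 1.367, -0.083], TCP at [0.263, -0.595, 0.25] pointing down, gripper open.
Joint ranges: [-2.61, 2.61], [-1.02, 2.33], [0.03, 2.71], [-1.35, 4.49], [0.32, 2.68], [-2.91, 2.91]. Speed limits (rad/s): [2.57, 2.57, 3.14, 3.14, 3.14, 3.14].

INTERFACE

Orientations are given as a rotation vector (axis times angle).
In Python, from plant import monitor, cams, order gives the robot as it stands. The module is installed in compiled form; this text tells all that it offers.
- The arm moves only by the tool step_arm, never from a script. Its argument "series" is a list of rows, each an object of numbers: "dx", "dy", "dz": the shift along the tool's x, y, z in mm; "wx", "wy", "wz": the turn, a rotation vector about the tool's x, y, z in degrees; "gripper": the closure, from 0 (fully open) to 1 (shut). A call has exactly 5 rows; each row is the pose to reach, as a shift and turn from the pose commanded when the call began, along the tool's axes at that moment; what a row does not reach only later rows make up. A row lasts 1/8 s, in which the tool goes at most 62.5 mm and 10.7 degrees, less where a joint would pass 70% of its speed; a pose out of reach is approached as far as the arm can. A call with a gripper value outside its range is refused whole. The fingers move at their own pace and stop on an object; the grip force is fixed at half the most. Time passes only in rows, so rows that repeat a pose let the fingers close, or fill a call up. It gives the time, the measured TCP pose, the force, the opening and the grip force at its end, in the units of the state.
- monitor.state(): the state, without advancing time (a new reading comes with each control period).
- cams.capture(name): name is "side" or "top"; returns a dict with "img" (400x640x3 uint8, blue, green, red), "camera_matrix" (3x3 intrinsics, pixels), "dist_coeffs" ([k1, k2, p1, p2, k3] as OpenCV has them; the pictures are not rectified), "T" (4x4, takes a point from camera to world coordinates). Camera axes: x right, y up, looking along -z (the intrinsics and any distortion apply to the point x, -y, -z); pixel columns grow to the right and rows downward; lengths in m; the calibration is good to about 2 mm. A picture is of the moment at which its call begins. There is no depth.
- order.hand_in(): hands the job in; it is judged then, once.
The state is a dict: "t": time; "joint_positions": joint angles; "dq": joint speeds; "joint_torque": joint torques, N m; "tcp_pos": TCP position; "tcp_rot": TCP orientation; "ft_force": force on the tool from outside, world axes, zero at the start; "moment": the same for the moment, N m; "gripper_width": finger opening in m; "finger_force": force on a finger pad.
Only numpy, scipy, OpenCV 4.12 (cv2) and the standard library are available. Lean on these libraries where they do the work, as an engineer would, in place of code of your own. Each camera call takes 0.05 s, during which the arm holds its last target. There are 200 camera calls.

TASK

Press the paddle of the grey marble hopper all the way down with your fingertips so that its lid opens fully, and keep it down until the glass marble has rolled out into the catch cup. Then let the paddle up slowly the whole way, so that the lid closes softly without slamming, and move clear. Do not touch the lid or the marble, and leave the other things on the shelf where they stand.

Things in the scene. Friction and masses are not known exactly. Their poses are not given: they have to be found in the camera images.
- hopper: pale grey plastic marble hopper, 104 x 106 mm, 121 mm high with its lid shut, fixed to the table. Origin on the table under the middle of the grey bin; +x points from the paddle side through the bin to the catch cup, z up. The paddle sticks out on its -x side; the maple catch cup (100 mm across, rim 48 mm above the table) is fixed on its +x side, centre 108 mm from the origin.
- pad_top (a point): middle of the top face of the paddle's pad, moving with it. The pad is pale grey, 44 x 44 x 8 mm, about 146 mm from the hopper's origin on the -x side, 70 mm clear of the bin. At rest its top is 87 mm above the table and leans up 0.2 rad towards its free end; fully pressed it is 51 mm above the table (36 mm lower), leaning down 0.22 rad.
- paddle (a joint): paddle angle: 0 up at rest, 0.42 rad fully pressed against its stop. Its hinge line runs along the hopper's y, at x -63 mm, 66 mm above the table; the pad is 85 mm out from it. Pressing the pad takes about 3 N at first, 7 N when fully down; it springs back by itself when let go.
- lid (a joint): lid angle: 0 shut, 0.84 rad fully open. Linked to the paddle, it turns twice as far. Hinged at the top of the bin's paddle side, 118 mm above the table; its far edge rises over the catch cup. If the paddle is let go or let up quickly the lid slams; with the pad rising at about 3 cm/s or slower it closes softly.
- lid_edge (a point): middle of the lid's free edge, 121 mm above the table when shut, about 200 mm when fully open.
- marble_center (a point): centre of the glass marble, 25 mm across, 21 g. It starts inside the hopper on a sloping chute, held back by the lid's hanging front lip; when the lid opens it rolls by itself down into the catch cup in under about 1.5 s.
- cup_floor (a point): centre of the catch cup's inner floor, 13 mm above the table; the cup is 90 mm across inside and its walls are 35 mm high.
- dome: red silicone squish dome, 76 mm across, 36 mm high. Loose, to be left alone; origin at the centre of its underside.
- ribbed_ball: white ceramic ribbed sphere, 68 mm across, standing on a small flat foot. Loose, to be left alone; origin at the centre of its underside.
- bead_slider: aluminium bead slider: three beads on a rod over a 40 x 78 mm maple foot, 53 mm high. Loose, to be left alone; origin at the centre of its underside.
- ring_stack: stack of wooden rings, 68 mm across, 63 mm high. Loose, to be left alone; origin at the centre of its underside.
- small_cup: small loose empty maple cup, 66 mm across, 55 mm high (not the catch cup). Loose, to be left alone; origin at the centre of its underside.
- spinner: aluminium spinner disc on a 60 mm square maple foot, 49 mm high. Loose, to be left alone; origin at the centre of its underside.

How it is judged:
On the way, in this order (a step that is already met when the one before it is completed fails the run):
1. the paddle is pressed right down, the lid is open and the marble lies in the catch cup (value of joint lid above 0.72 rad and value of joint paddle above 0.36 rad and contact force between the fingers and hopper above 0.5 N and horizontal distance between marble_center and cup_floor below 0.045 m and height (world z) of marble_center below 0.045 m), for 0.2 s.
2. the lid is shut again (value of joint lid below 0.05 rad and value of joint paddle below 0.03 rad), for 0.2 s.
At the end, for the whole second after the job is handed in: The marble lies in the catch cup (its centre within 45 mm of the cup's axis and below 45 mm), the lid is shut (under 0.05 rad), the paddle is up (under 0.03 rad) (all of step 2 and horizontal distance between marble_center and cup_floor below 0.045 m and height (world z) of marble_center below 0.045 m); the robot touches nothing.
It fails at once if the lid slams: in the lower part of its swing (under 0.6 rad) it falls faster than 1.8 rad/s (pad rising at over about 75 mm/s) (value of joint lid below 0.6 rad and velocity of joint lid below -1.8 rad/s).
It fails at once if the robot touches the lid (contact force between any of the fingers, the arm and lid above 0.5 N).
It fails at once if the robot touches the marble, or the marble is lifted (contact force between any of the fingers, the arm and marble above 0.2 N or height (world z) of marble_center above 0.1 m).
It fails at once if another thing on the shelf is moved by over 10 mm or lifted (distance of any of dome, ribbed_ball, bead_slider, ring_stack, small_cup, spinner from where it was at the start of the episode above 0.01 m).
It also fails if it takes over 38 s, if anything falls off the work surface, if the arm or the gripper's body presses on something with over 40 N, if the wrist force passes 120 N, or if a joint passes its speed limit or range.

## Working session

There is one attempt and no reset: what is moved stays moved. The work goes in short steps, Python scripts to look and compute and a tool call to move; the robot and the scene stay as the last step left them, time stands still between calls to the robot, and variables do not carry over. Pictures are saved under pics/ and viewed, at most 10 in all, crops included, and the job is handed in when it is done.

Besides the shell and the picture viewer there is one more tool, called after "Request:" as name([rows], argument=value, ...), one row to a line, values as JSON. step_arm: Moves the arm, as the interface text tells. Its arguments: {"type":"object","properties":{"series":{"type":"array","items":{"type":"object","properties":{"dx":{"type":"number"},"dy":{"type":"number"},"dz":{"type":"number"},"wx":{"type":"number"},"wy":{"type":"number"},"wz":{"type":"number"},"gripper":{"type":"number"}}}}},"required":["series"]}

```bash
mkdir -p pics; cat > h.py <<'E'
import numpy as np, cv2
from plant import monitor, cams, order
def ray(c,uv):
    p=cv2.undistortPoints(np.array([[uv]],float),np.array(c['camera_matrix']),np.array(c['dist_coeffs']))[0,0]
    T=np.array(c['T']); d=T[:3,:3]@np.array([p[0],-p[1],-1]); return T[:3,3],d
def onz(c,uv,z):
    o,d=ray(c,uv); return o+d*(z-o[2])/d[2]
def proj(c,P):
    T=np.array(c['T']); q=T[:3,:3].T@(np.array(P)-T[:3,3]); q=q*[1,-1,-1]
    return cv2.projectPoints(q.reshape(1,1,3),np.zeros(3),np.zeros(3),np.array(c['camera_matrix']),np.array(c['dist_coeffs']))[0].ravel()
E
python3 - <<'E'
from h import *
import pickle
for n in('top','side'):
    c=cams.capture(n); cv2.imwrite(f'pics/{n}0.png',c['img']); pickle.dump(c,open(f'{n}0.pkl','wb')); print(n,np.round(c['T'],3).tolist())
s=monitor.state(); print(s['t'],s['tcp_pos'],s['tcp_rot'],s['ft_force'],s['gripper_width'])
E
```

```text
top [[0.012, 0.978, -0.208, 0.46], [-1.0, 0.011, -0.008, 0.024], [-0.006, 0.208, 0.978, 0.762], [0.0, 0.0, 0.0, 1.0]]
side [[-0.745, 0.344, -0.571, 0.209], [-0.667, -0.407, 0.625, 0.504], [-0.017, 0.846, 0.533, 0.494], [0.0, 0.0, 0.0, 1.0]]
0.1 [ 0.26233826 -0.59413277  0.24915313] [-3.07205792e+00 -6.48040635e-01  3.82549099e-04] [ 0.14505489 -0.69244774 -0.32884295] 0.08560547254474178
```

View pics/top0.png

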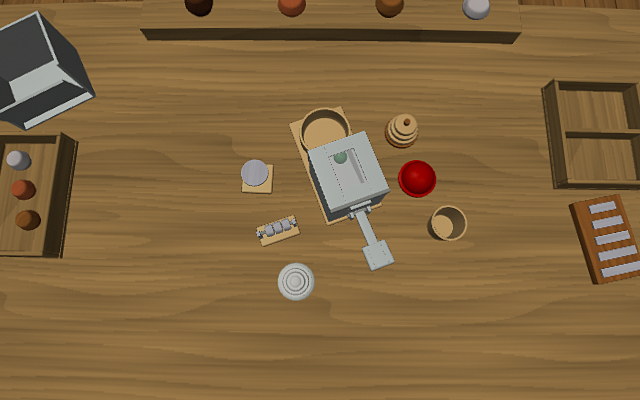

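View pics/side0.png

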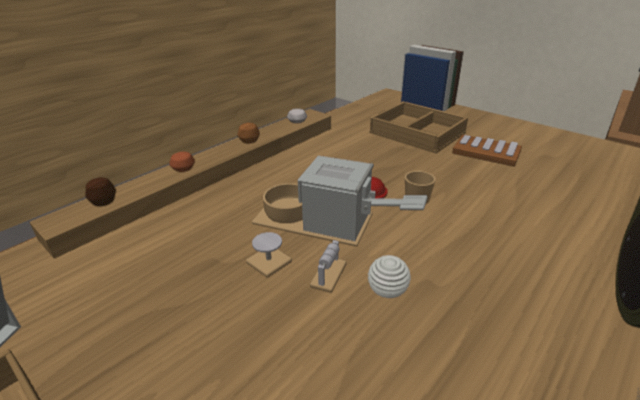

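The top view shows the hopper bin at about (348,175), the pad at (378,255), the catch cup at (326,131), the small cup at (448,223) and the ribbed ball at (296,282). The side view agrees, with the pad at (413,202).

```bash
python3 - <<'E'
from h import *
import pickle
c=pickle.load(open('top0.pkl','rb')); s=pickle.load(open('side0.pkl','rb'))
def mask(img,box):
    hsv=cv2.cvtColor(img,cv2.COLOR_BGR2HSV); m=cv2.inRange(hsv,(0,0,90),(180,60,255))
    k=np.zeros_like(m); x0,y0,x1,y1=box; k[y0:y1,x0:x1]=m[y0:y1,x0:x1]; return k
def cen(m):
    cs,_=cv2.findContours(m,cv2.RETR_EXTERNAL,cv2.CHAIN_APPROX_NONE); k=max(cs,key=cv2.contourArea); return cv2.minAreaRect(k)
pm=cv2.morphologyEx(mask(c['img'],(340,225,410,285)),cv2.MORPH_OPEN,np.ones((15,15)))
r=cen(pm); print('pad px',r); pad=onz(c,r[0],.087); print('pad',pad)
b=cv2.boxPoints(r); B=np.array([onz(c,p,.087) for p in b]); print('sides',np.linalg.norm(B-np.roll(B,1,0),axis=1)); 
lm=cv2.morphologyEx(mask(c['img'],(290,115,400,230)),cv2.MORPH_OPEN,np.ones((15,15)))
r=cen(lm); print('lid px',r); print('lid c',onz(c,r[0],.121))
cup=onz(c,(326,133),.048); print('cup',cup)
ax=cup-pad; ax[2]=0; print('dist cup-pad (0.254)',np.linalg.norm(ax),'yaw',np.degrees(np.arctan2(ax[1],ax[0])))
sm=cv2.morphologyEx(mask(s['img'],(398,192,432,214)),cv2.MORPH_OPEN,np.ones((5,5)))
r=cen(sm); print('side pad px',r,onz(s,r[0],.087),'proj of top pad in side',proj(s,pad))
for n,uv,z in(('small_cup',(448,223),.055),('ball',(296,282),.034),('dome',(417,179),.02),('bead',(278,230),.04)): print(n,onz(c,uv,z))
E
```

```text
pad px ((377.5, 253.5), (25.0, 23.0), 90.0)
pad [ 0.51127184 -0.0804341   0.087     ]
sides [0.0422089  0.03931452 0.04224438 0.0388333 ]
lid px ((348.0097961425781, 170.66305541992188), (66.66021728515625, 63.21767044067383), 69.86369323730469)
lid c [ 0.64670134 -0.02842081  0.121     ]
cup [0.74242649 0.00727675 0.048     ]
dist cup-pad (0.254) 0.24723605567073514 yaw 20.77907952294033
side pad px ((412.0, 202.0), (14.0, 28.0), 90.0) [ 0.50793975 -0.07594949  0.087     ] proj of top pad in side [411.69022975 200.34631356]
small_cup [ 0.56974847 -0.21438868  0.055     ]
ball [0.46238948 0.05940516 0.034     ]
dome [ 0.66086588 -0.17059543  0.02      ]
bead [0.55566267 0.09416627 0.04      ]
```

Request:
step_arm([
  {"dx": 43,"dy": -37,"gripper": 1},
  {"dx": 86,"dy": -74,"gripper": 1},
  {"dx": 130,"dy": -111,"gripper": 1},
  {"dx": 173,"dy": -149,"gripper": 1},
  {"dx": 217,"dy": -186,"gripper": 1},
])

```text
validation failed for argument at $.se...
```

Request:
step_arm([
  {"dx": 43,"dy": -37,"gripper": 1},
  {"dx": 86,"dy": -74,"gripper": 1},
  {"dx": 130,"dy": -111,"gripper": 1},
  {"dx": 173,"dy": -149,"gripper": 1},
  {"dx": 217,"dy": -186,"gripper": 1},
])

```text
validation failed for argument at $.se...
```

Request:
step_arm([
  {"dz": 20,"gripper": 1},
  {"dz": 40,"gripper": 1},
  {"dz": 60,"gripper": 1},
  {"dz": 80,"gripper": 1},
  {"dz": 80,"gripper": 1},
])

```text
validation failed for argument at $.se...
```

```bash
python3 - <<'E'
from h import *
from scipy.spatial.transform import Rotation as R
c=cams.capture('top'); cv2.imwrite('pics/top1.png',cv2.resize(c['img'][140:310,230:490],None,fx=3,fy=3,interpolation=cv2.INTER_CUBIC))
c=cams.capture('side'); cv2.imwrite('pics/side1.png',cv2.resize(c['img'][90:290,230:490],None,fx=3,fy=3,interpolation=cv2.INTER_CUBIC))
s=monitor.state(); M=R.from_rotvec(s['tcp_rot']).as_matrix(); print(s['t'],s['tcp_pos'],s['ft_force'],s['gripper_width']); print(M.round(3))
print('to pad, tool axes mm',1000*M.T@(np.array([.510,-.079,.087])-s['tcp_pos']))
E
```

```text
0.2 [ 0.26239007 -0.59429351  0.24953128] [0.47024855 0.56625024 0.15882827] 0.08568505197101738
[[ 0.915  0.404 -0.   ]
 [ 0.404 -0.915  0.001]
 [ 0.    -0.001 -1.   ]]
to pad, tool axes mm [ 434.64936522 -371.1442944   163.0531875 ]
```

View pics/side1.png

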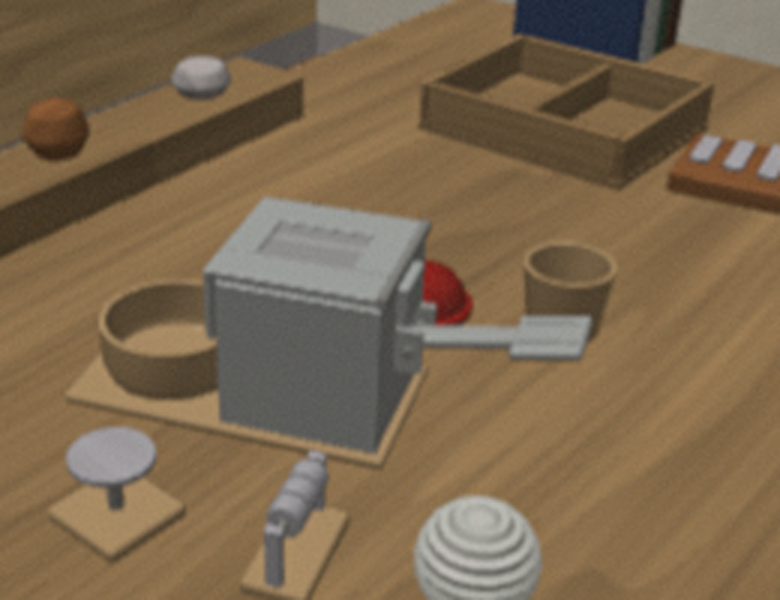

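The close-up shows the hopper at rest, with the pad at crop (550,337) and the arm out of view. The move calls were refused, so I'll send every field in each row.

Request:
step_arm([
  {"dx": 43,"dy": -37,"dz": 0,"wx": 0,"wy": 0,"wz": 0,"gripper": 1},
  {"dx": 86,"dy": -74,"dz": 0,"wx": 0,"wy": 0,"wz": 0,"gripper": 1},
  {"dx": 130,"dy": -111,"dz": 0,"wx": 0,"wy": 0,"wz": 0,"gripper": 1},
  {"dx": 173,"dy": -149,"dz": 0,"wx": 0,"wy": 0,"wz": 0,"gripper": 1},
  {"dx": 217,"dy": -186,"dz": 0,"wx": 0,"wy": 0,"wz": 0,"gripper": 1},
])

```text
t: 0.82
tcp_pos: [0.3863, -0.335, 0.2502]
tcp_rot: [3.074, 0.648, 0.0]
ft_force: [0.9, -0.6, -0.2]
gripper_width: 0.0002
finger_force: 0.0
```

Request:
step_arm([
  {"dx": 43,"dy": -37,"dz": 0,"wx": 0,"wy": 0,"wz": 0,"gripper": 1},
  {"dx": 86,"dy": -74,"dz": 0,"wx": 0,"wy": 0,"wz": 0,"gripper": 1},
  {"dx": 130,"dy": -111,"dz": 0,"wx": 0,"wy": 0,"wz": 0,"gripper": 1},
  {"dx": 173,"dy": -149,"dz": 0,"wx": 0,"wy": 0,"wz": 0,"gripper": 1},
  {"dx": 217,"dy": -186,"dz": 0,"wx": 0,"wy": 0,"wz": 0,"gripper": 1},
])

```text
t: 1.45
tcp_pos: [0.5097, -0.0772, 0.2504]
tcp_rot: [3.074, 0.648, 0.001]
ft_force: [1.3, -0.5, -0.2]
gripper_width: -0.0001
finger_force: 0.0
```

Request:
step_arm([
  {"dx": 0,"dy": 0,"dz": 25,"wx": 0,"wy": 0,"wz": 0,"gripper": 1},
  {"dx": 0,"dy": 0,"dz": 50,"wx": 0,"wy": 0,"wz": 0,"gripper": 1},
  {"dx": 0,"dy": 0,"dz": 75,"wx": 0,"wy": 0,"wz": 0,"gripper": 1},
  {"dx": 0,"dy": 0,"dz": 100,"wx": 0,"wy": 0,"wz": 0,"gripper": 1},
  {"dx": 0,"dy": 0,"dz": 100,"wx": 0,"wy": 0,"wz": 0,"gripper": 1},
])

```text
t: 2.08
tcp_pos: [0.5075, -0.0785, 0.1478]
tcp_rot: [-3.072, -0.648, 0.008]
ft_force: [-0.7, -0.1, -0.4]
gripper_width: 0.0002
finger_force: 0.0
```

```bash
python3 - <<'E'
from h import *
from scipy.spatial.transform import Rotation as R
c=cams.capture('top'); cv2.imwrite('pics/top2.png',cv2.resize(c['img'][140:310,230:490],None,fx=3,fy=3,interpolation=cv2.INTER_CUBIC))
c=cams.capture('side'); cv2.imwrite('pics/side2.png',cv2.resize(c['img'][90:290,230:490],None,fx=3,fy=3,interpolation=cv2.INTER_CUBIC))
s=monitor.state(); M=R.from_rotvec(s['tcp_rot']).as_matrix(); print(s['t'],s['tcp_pos'],s['ft_force'],s['gripper_width']); print(M.round(3))
print('to pad, tool axes mm',1000*M.T@(np.array([.510,-.079,.087])-s['tcp_pos']))
E
```

```text
2.175 [ 0.50948709 -0.07906728  0.15085021] [ 0.09150769  0.41583426 -0.35022232] -0.00022702199737528067
[[ 0.915  0.404  0.   ]
 [ 0.404 -0.915 -0.   ]
 [ 0.     0.    -1.   ]]
to pad, tool axes mm [ 0.47919193  0.13293859 63.85036808]
```

View pics/side2.png

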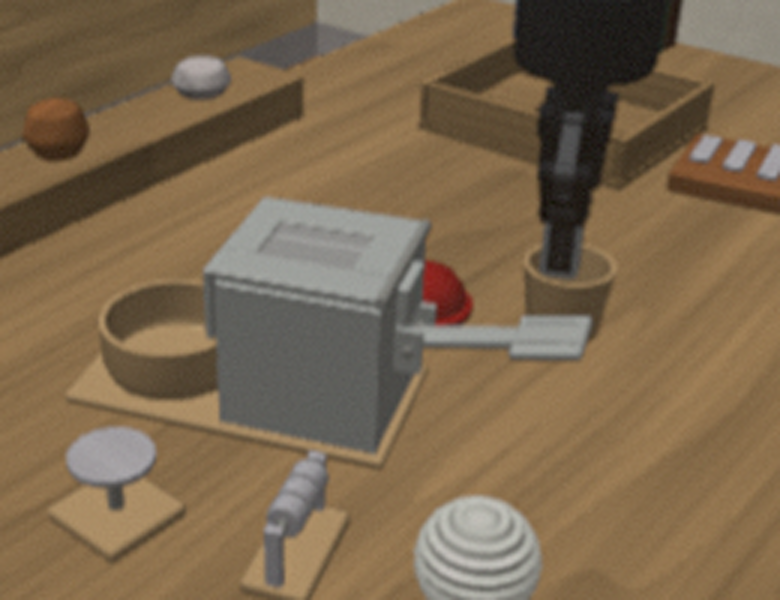

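The side view shows the closed fingertips at crop (560,272), straight above the pad at (550,337), and nothing disturbed. I'll press now.

Request:
step_arm([
  {"dx": 0,"dy": 0,"dz": 12,"wx": 0,"wy": 0,"wz": 0,"gripper": 1},
  {"dx": 0,"dy": 0,"dz": 24,"wx": 0,"wy": 0,"wz": 0,"gripper": 1},
  {"dx": 0,"dy": 0,"dz": 36,"wx": 0,"wy": 0,"wz": 0,"gripper": 1},
  {"dx": 0,"dy": 0,"dz": 44,"wx": 0,"wy": 0,"wz": 0,"gripper": 1},
  {"dx": 0,"dy": 0,"dz": 50,"wx": 0,"wy": 0,"wz": 0,"gripper": 1},
])

```text
t: 2.8
tcp_pos: [0.5091, -0.0791, 0.1001]
tcp_rot: [-3.074, -0.649, 0.002]
ft_force: [-2.9, -0.7, 4.6]
gripper_width: -0.0004
finger_force: 2.1
```

Request:
step_arm([
  {"dx": 0,"dy": 0,"dz": 5,"wx": 0,"wy": 0,"wz": 0,"gripper": 1},
  {"dx": 0,"dy": 0,"dz": 10,"wx": 0,"wy": 0,"wz": 0,"gripper": 1},
  {"dx": 0,"dy": 0,"dz": 15,"wx": 0,"wy": 0,"wz": 0,"gripper": 1},
  {"dx": 0,"dy": 0,"dz": 20,"wx": 0,"wy": 0,"wz": 0,"gripper": 1},
  {"dx": 0,"dy": 0,"dz": 24,"wx": 0,"wy": 0,"wz": 0,"gripper": 1},
])

```text
t: 3.42
tcp_pos: [0.5096, -0.0792, 0.0769]
tcp_rot: [3.074, 0.648, 0.001]
ft_force: [-4.4, -0.8, 7.6]
gripper_width: 0.0
finger_force: 3.9
```

Request:
step_arm([
  {"dx": 0,"dy": 0,"dz": 1,"wx": 0,"wy": 0,"wz": 0,"gripper": 1},
  {"dx": 0,"dy": 0,"dz": 2,"wx": 0,"wy": 0,"wz": 0,"gripper": 1},
  {"dx": 0,"dy": 0,"dz": 3,"wx": 0,"wy": 0,"wz": 0,"gripper": 1},
  {"dx": 0,"dy": 0,"dz": 4,"wx": 0,"wy": 0,"wz": 0,"gripper": 1},
  {"dx": 0,"dy": 0,"dz": 4,"wx": 0,"wy": 0,"wz": 0,"gripper": 1},
])

```text
t: 4.05
tcp_pos: [0.51, -0.0791, 0.0733]
tcp_rot: [3.074, 0.648, 0.002]
ft_force: [-3.7, 0.4, 7.6]
gripper_width: 0.0003
finger_force: 4.0
```

Request:
step_arm([
  {"dx": 0,"dy": 0,"dz": 0.5,"wx": 0,"wy": 0,"wz": 0,"gripper": 1},
  {"dx": 0,"dy": 0,"dz": 1,"wx": 0,"wy": 0,"wz": 0,"gripper": 1},
  {"dx": 0,"dy": 0,"dz": 1.5,"wx": 0,"wy": 0,"wz": 0,"gripper": 1},
  {"dx": 0,"dy": 0,"dz": 2,"wx": 0,"wy": 0,"wz": 0,"gripper": 1},
  {"dx": 0,"dy": 0,"dz": 2,"wx": 0,"wy": 0,"wz": 0,"gripper": 1},
])

```text
t: 4.68
tcp_pos: [0.5102, -0.079, 0.072]
tcp_rot: [3.074, 0.648, 0.003]
ft_force: [-4.6, 1.6, 11.0]
gripper_width: 0.0002
finger_force: 5.7
```

```bash
python3 - <<'E'
from h import *
c=cams.capture('top'); a=c['img'][60:310,230:490]
c=cams.capture('side'); b=c['img'][60:310,230:490]
cv2.imwrite('pics/both3.png',cv2.resize(np.hstack([a,b]),None,fx=1.53,fy=1.53,interpolation=cv2.INTER_CUBIC))
s=monitor.state(); print(s['t'],s['tcp_pos'],s['ft_force'],s['finger_force'])
E
```

```text
4.775 [ 0.51019086 -0.07904882  0.07196381] [-3.48091227  1.59527012 11.01509191] 5.64691498875618
```

View pics/both3.png

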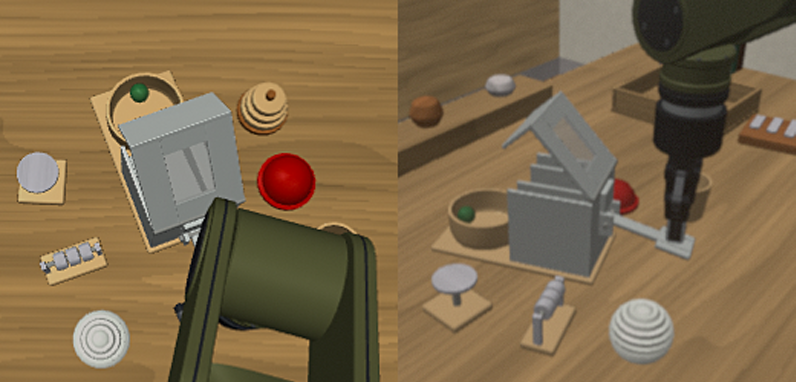

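Both views show the lid wide open and the green marble lying in the catch cup, at top crop (139,92) and side crop (465,214). The force rose to 11 N, so the paddle is on its stop. I'll hold briefly, then let it up slowly.

Request:
step_arm([
  {"dx": 0,"dy": 0,"dz": 0,"wx": 0,"wy": 0,"wz": 0,"gripper": 1},
  {"dx": 0,"dy": 0,"dz": 0,"wx": 0,"wy": 0,"wz": 0,"gripper": 1},
  {"dx": 0,"dy": 0,"dz": 0,"wx": 0,"wy": 0,"wz": 0,"gripper": 1},
  {"dx": 0,"dy": 0,"dz": 0,"wx": 0,"wy": 0,"wz": 0,"gripper": 1},
  {"dx": 0,"dy": 0,"dz": 0,"wx": 0,"wy": 0,"wz": 0,"gripper": 1},
])

```text
t: 5.4
tcp_pos: [0.5102, -0.079, 0.072]
tcp_rot: [3.074, 0.648, 0.003]
ft_force: [-4.0, 1.1, 10.2]
gripper_width: 0.0001
finger_force: 5.6
```

Request:
step_arm([
  {"dx": 0,"dy": 0,"dz": -2,"wx": 0,"wy": 0,"wz": 0,"gripper": 1},
  {"dx": 0,"dy": 0,"dz": -4,"wx": 0,"wy": 0,"wz": 0,"gripper": 1},
  {"dx": 0,"dy": 0,"dz": -6,"wx": 0,"wy": 0,"wz": 0,"gripper": 1},
  {"dx": 0,"dy": 0,"dz": -8,"wx": 0,"wy": 0,"wz": 0,"gripper": 1},
  {"dx": 0,"dy": 0,"dz": -10,"wx": 0,"wy": 0,"wz": 0,"gripper": 1},
])

```text
t: 6.02
tcp_pos: [0.5093, -0.0792, 0.081]
tcp_rot: [3.073, 0.649, -0.0]
ft_force: [-4.5, -0.7, 6.9]
gripper_width: 0.0001
finger_force: 3.5
```

Request:
step_arm([
  {"dx": 0,"dy": 0,"dz": -2,"wx": 0,"wy": 0,"wz": 0,"gripper": 1},
  {"dx": 0,"dy": 0,"dz": -4,"wx": 0,"wy": 0,"wz": 0,"gripper": 1},
  {"dx": 0,"dy": 0,"dz": -6,"wx": 0,"wy": 0,"wz": 0,"gripper": 1},
  {"dx": 0,"dy": 0,"dz": -8,"wx": 0,"wy": 0,"wz": 0,"gripper": 1},
  {"dx": 0,"dy": 0,"dz": -10,"wx": 0,"wy": 0,"wz": 0,"gripper": 1},
])

```text
t: 6.65
tcp_pos: [0.5094, -0.0792, 0.0908]
tcp_rot: [3.073, 0.648, 0.0]
ft_force: [-2.1, -0.1, 4.1]
gripper_width: 0.0001
finger_force: 2.4
```

Request:
step_arm([
  {"dx": 0,"dy": 0,"dz": -2,"wx": 0,"wy": 0,"wz": 0,"gripper": 1},
  {"dx": 0,"dy": 0,"dz": -4,"wx": 0,"wy": 0,"wz": 0,"gripper": 1},
  {"dx": 0,"dy": 0,"dz": -6,"wx": 0,"wy": 0,"wz": 0,"gripper": 1},
  {"dx": 0,"dy": 0,"dz": -8,"wx": 0,"wy": 0,"wz": 0,"gripper": 1},
  {"dx": 0,"dy": 0,"dz": -10,"wx": 0,"wy": 0,"wz": 0,"gripper": 1},
])

```text
t: 7.28
tcp_pos: [0.5102, -0.0789, 0.1009]
tcp_rot: [3.074, 0.648, 0.004]
ft_force: [2.5, 1.1, 3.5]
gripper_width: 0.0002
finger_force: 1.8
```

Request:
step_arm([
  {"dx": 0,"dy": 0,"dz": -2,"wx": 0,"wy": 0,"wz": 0,"gripper": 1},
  {"dx": 0,"dy": 0,"dz": -4,"wx": 0,"wy": 0,"wz": 0,"gripper": 1},
  {"dx": 0,"dy": 0,"dz": -6,"wx": 0,"wy": 0,"wz": 0,"gripper": 1},
  {"dx": 0,"dy": 0,"dz": -8,"wx": 0,"wy": 0,"wz": 0,"gripper": 1},
  {"dx": 0,"dy": 0,"dz": -10,"wx": 0,"wy": 0,"wz": 0,"gripper": 1},
])

```text
t: 7.9
tcp_pos: [0.5079, -0.0789, 0.1092]
tcp_rot: [-3.073, -0.648, 0.005]
ft_force: [-0.5, 0.4, -0.2]
gripper_width: -0.0001
finger_force: 0.0
```

Request:
step_arm([
  {"dx": 0,"dy": 0,"dz": -2,"wx": 0,"wy": 0,"wz": 0,"gripper": 1},
  {"dx": 0,"dy": 0,"dz": -4,"wx": 0,"wy": 0,"wz": 0,"gripper": 1},
  {"dx": 0,"dy": 0,"dz": -6,"wx": 0,"wy": 0,"wz": 0,"gripper": 1},
  {"dx": 0,"dy": 0,"dz": -8,"wx": 0,"wy": 0,"wz": 0,"gripper": 1},
  {"dx": 0,"dy": 0,"dz": -10,"wx": 0,"wy": 0,"wz": 0,"gripper": 1},
])

```text
t: 8.52
tcp_pos: [0.5093, -0.079, 0.1205]
tcp_rot: [3.074, 0.649, 0.0]
ft_force: [-0.2, -0.3, 0.3]
gripper_width: -0.0002
finger_force: 0.0
```

Request:
step_arm([
  {"dx": 0,"dy": 0,"dz": -15,"wx": 0,"wy": 0,"wz": 0,"gripper": 1},
  {"dx": 0,"dy": 0,"dz": -35,"wx": 0,"wy": 0,"wz": 0,"gripper": 1},
  {"dx": 0,"dy": 0,"dz": -60,"wx": 0,"wy": 0,"wz": 0,"gripper": 1},
  {"dx": 0,"dy": 0,"dz": -85,"wx": 0,"wy": 0,"wz": 0,"gripper": 1},
  {"dx": 0,"dy": 0,"dz": -100,"wx": 0,"wy": 0,"wz": 0,"gripper": 1},
])

```text
t: 9.15
tcp_pos: [0.51, -0.0792, 0.223]
tcp_rot: [3.073, 0.648, 0.004]
ft_force: [1.1, 0.6, 0.7]
gripper_width: 0.0001
finger_force: 0.0
```

Request:
step_arm([
  {"dx": -20,"dy": 0,"dz": 0,"wx": 0,"wy": 0,"wz": 0,"gripper": 1},
  {"dx": -40,"dy": 0,"dz": 0,"wx": 0,"wy": 0,"wz": 0,"gripper": 1},
  {"dx": -50,"dy": 0,"dz": 0,"wx": 0,"wy": 0,"wz": 0,"gripper": 1},
  {"dx": -50,"dy": 0,"dz": 0,"wx": 0,"wy": 0,"wz": 0,"gripper": 1},
  {"dx": -50,"dy": 0,"dz": 0,"wx": 0,"wy": 0,"wz": 0,"gripper": 1},
])

```text
t: 9.78
tcp_pos: [0.4639, -0.0991, 0.2205]
tcp_rot: [-3.074, -0.648, -0.001]
ft_force: [-0.5, -0.2, 0.3]
gripper_width: 0.0
finger_force: 0.0
```

```bash
python3 - <<'E'
from h import *
c=cams.capture('top'); a=c['img'][60:310,230:490]
c=cams.capture('side'); b=c['img'][60:310,230:490]
cv2.imwrite('pics/both4.png',cv2.resize(np.hstack([a,b]),None,fx=1.53,fy=1.53,interpolation=cv2.INTER_CUBIC))
s=monitor.state(); print(s['t'],s['tcp_pos'],s['ft_force'],np.abs(s['dq']).max())
E
```

```text
9.875 [ 0.46392292 -0.09906971  0.22035482] [ 0.46641832 -0.28785252  0.58474738] 0.0019582068527731248
```

View pics/both4.png

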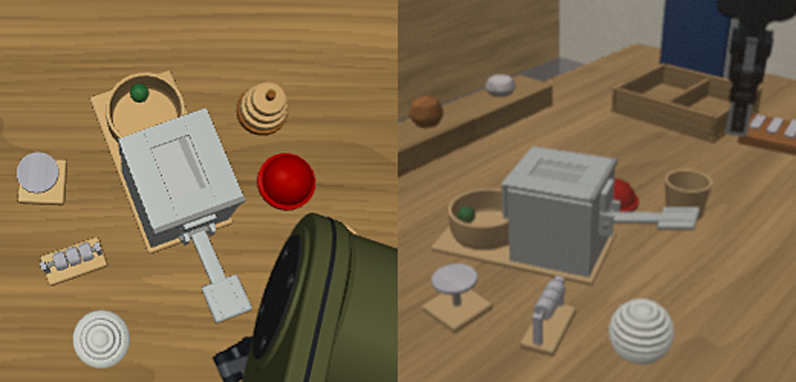

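The lid is shut, the paddle is up at side crop (680,217), and the marble is in the cup at top crop (139,92). The arm is clear and the other things are where they were.

```bash
python3 -c "
from plant import order; print(order.hand_in())"
```

```text
the job is handed in; nothing more can be done
None
```

I pressed the paddle to its stop, the marble rolled into the catch cup, the lid closed softly, the arm moved clear, and the job is handed in (no verdict was returned).

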